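Load a pivoting drying bar and bring it level

ROBOT

A 6-joint arm with a two-finger parallel gripper is mounted at the origin on a cart in front of the work surface, level with it; the furniture and walls round the work are solid. World frame = base frame: x ahead of the robot, y to its left, z up, the work surface at z = 0. Lengths are in mm, angles in rad, forces in N, time in s.
With the tool pointing down it reaches from about 350 to 775 mm from the base axis. Payload 7.3 kg.
Tool frame: the origin (TCP) lies between the finger pads; the fingertips stand 14 mm ahead of it and the grasp point (between the pads) lies 5 mm behind it; z points along the fingers, y is the line along which they close (so a half turn about z gives the same grasp; the last joint's range is limited). The gripper opens to 92 mm and grips with 3 to 60 N. Pads are 19 mm wide; open, the fingers measure 130 mm over their backs; the gripper's body (75 mm by 190 mm) begins 47 mm behind the grasp point.
Start: joints at [-1.281, 0.342, 1.524, -0, 1.275, -0.146], TCP at [221.645, -475.938, 240.741] pointing down, gripper open.
Joint ranges: [-2.53, 2.53], [-0.77, 2.02], [0.04, 2.7], [-1, 4.14], [0.28, 2.66], [-3.11, 3.11]. Speed limits (rad/s): [2.57, 2.57, 3.14, 3.14, 3.14, 3.14].

INTERFACE

Orientations are given as [roll, pitch, yaw] about the fixed x, y, z axes, in that order (R = Rz(yaw) Ry(pitch) Rx(roll)).
In Python, from plant import get_obs, cams, close_job gives the robot as it stands. The module is installed in compiled form; this text tells all that it offers.
- The arm moves only by the shell command python3 -m creep 'ROWS'. ROWS is JSON, a list of rows, each an object of numbers: "hand": the opening, from 0 (shut) to 1 (fully open); "tx", "ty", "tz": the shift along the tool's x, y, z in m; "spin": the turn about the tool's z in degrees. In form: [{"hand": .., "tx": .., "ty": .., "tz": .., "spin": ..}, ...]. A call has 1 to 5 rows; each row shifts and turns the commanded pose from where the row before left it, along the tool's axes as they then stand; what a row does not reach is not made up. A row lasts 1/8 s, in which the tool goes at most 62.5 mm and 10.7 degrees, less where a joint would pass 70% of its speed; a pose out of reach is approached as far as the arm can. A call is refused whole if a number of a shift passes 0.0625 or a number of a turn 10.7, either way. A call with a gripper value outside its range is refused whole. The fingers move at their own pace and stop on an object; the grip force is fixed at half the most. Time passes only in rows, so rows that do not move let the fingers close. It gives the time, the measured TCP pose, the force, the opening and the grip force at its end, in the units of the state.
- get_obs(): the state, without advancing time (a new reading comes with each control period).
- cams.capture(name): name is "scene" or "top" or "wrist"; returns a dict with "color" (384x512x3 uint8, red, green, blue), "K" (3x3 intrinsics, pixels), "R" (3x3) and "t" (3): a world point X has camera coordinates R X + t. Camera axes: x right, y down, z forward; pixel columns grow to the right and rows downward; lengths in mm; the calibration is good to about 2 mm. A picture is of the moment at which its call begins. There is no depth.
- close_job(): hands the job in; it is judged then, once.
The state is a dict: "time": time; "joint_positions": joint angles; "dq": joint speeds; "tau": joint torques, N m; "tool_pos": TCP position; "tcp_rot": TCP orientation; "contact_force": force on the tool from outside, world axes, zero at the start; "moment": the same for the moment, N m; "grip_width": finger opening in mm; "finger_force": force on a finger pad.
Only numpy, scipy, OpenCV 4.12 (cv2) and the standard library are available. Lean on these libraries where they do the work, as an engineer would, in place of code of your own. Each camera call takes 0.05 s, during which the arm holds its last target. There are 200 camera calls.

TASK

Hang the three weighted part hangers by their saddles on the pivoting bar under the dust roof, on alternate sides: first either small one, then the large one on the other side, then the other small one on the same side as the first. Never let the bar tip over anywhere near its stops. Their weights differ from piece to piece, so shift a hanger along the bar as needed until the loaded bar rests level, to within one degree, with your hand away; leave the bottle, the tape roll and the pliers beside the work where they are.

Things in the scene. Friction and masses are not known exactly. Their poses are not given: they have to be found in the camera images.
- rack_foot (a point): fixed drying rack: steel foot 95 x 290 x 10 mm reaching back from under the bar, a pedestal 39 mm behind the middle of the bar, two rear posts, a clear roof. This point: on the desk under the middle of the bar, whose axis is 190 mm above it. x = to the back of the rack, y = along the bar to the left seen from the front. It may stand slightly turned.
- roof_edge (a point): middle of the front lower edge (aluminium strip) of the dust roof, 395 mm above the desk and 10 mm in front of the bar. The roof reaches 150 mm to either side and 100 mm back from here (framing under it down to 388 mm), so a vertical gripper cannot get over the bar: come from the front with the tool leaned back towards the robot by 22 to 45 degrees.
- bar_centre (a point): middle (pivot) of the round steel bar, 12 mm thick, 272 mm long, 20 mm balls at its ends, collar 12 mm long and 22 mm thick in the middle. y = along the bar to the left, x = to the back; turns with the bar. Hang the hangers with their middles 20 to 130 mm from the pivot.
- bar (a joint): tilt of the bar (rad): 0 level, positive = left (+y) end up, stops at +-0.35. A soft spring of 0.4 N m/rad brings the empty bar level; it tilts in proportion to the unbalanced load (80 g hung 95 mm out: about 0.17 rad, sinking 16 mm there) and settles in about half a second.
- small_a_mid (a point): one of the two small hangers: foot block 34 x 22 x 24 mm (depth x width x height), a thin stem up its front side, an inverted-V saddle, an upright black grip tab on top; 118 mm high in all. Mass unknown, somewhere in 56 to 112 g. This point: on its middle line, half-way up, 59 mm above the bottom. x = to its open back, y = across its width, z = up. Tab: 24 x 12 x 38 mm, centred 40 mm above this point; pinch it across its 12 mm width (y).
- small_a_saddle (a point): saddle of that small hanger: this point, 71 mm above the bottom on the middle line, lies on the bar's axis when hung. V faces 35 degrees to level, 12 mm wide. The stem is 11 to 16 mm in front of the point; a lip 12 to 18 mm behind it hangs down to 10 mm below it. The bar enters from the open back, passing between the lip's lower end and the block; then lower the hanger. All three hangers are alike above the block.
- small_b_mid (a point): the other small hanger: foot block 34 x 22 x 24 mm (depth x width x height), a thin stem up its front side, an inverted-V saddle, an upright black grip tab on top; 118 mm high in all. Mass unknown, somewhere in 56 to 112 g. This point: on its middle line, half-way up, 59 mm above the bottom. x = to its open back, y = across its width, z = up. Tab: 24 x 12 x 38 mm, centred 40 mm above this point; pinch it across its 12 mm width (y).
- small_b_saddle (a point): saddle of the other small hanger: this point, 71 mm above the bottom on the middle line, lies on the bar's axis when hung.
- large_mid (a point): the large hanger: foot block 46 x 40 x 30 mm (depth x width x height), a thin stem up its front side, an inverted-V saddle, an upright black grip tab on top; 118 mm high in all. Mass unknown, somewhere in 112 to 240 g. This point: on its middle line, half-way up, 59 mm above the bottom. x = to its open back, y = across its width, z = up. Tab: 24 x 12 x 38 mm, centred 40 mm above this point; pinch it across its 12 mm width (y).
- large_saddle (a point): saddle of the large hanger: this point, 71 mm above the bottom on the middle line, lies on the bar's axis when hung.
- bottle: bystander: small dropper bottle, 29 mm across, 88 mm high, standing to the left of the rack; origin at the centre of its underside
- tape: bystander: roll of masking tape, 84 mm across, 19 mm high, lying on the desk; origin at the centre of its underside
- cutter: bystander: side-cutting pliers, 126 mm long, 12 mm high, lying near the front edge of the desk; origin at the centre of its underside
There are look-alikes about, which are no part of the job. Leave any blue or red look-alike of the part that bears small_a_mid alone.

How it is judged:
By the outcome, as a careful person would: the job done as asked, in the order asked, and still so for the second after the job is handed in, with the robot touching nothing.
It also fails if it takes over 72 s, if anything falls off the work surface, if the arm or the gripper's body presses on something with over 40 N, if the wrist force passes 120 N, or if a joint passes its speed limit or range.

## Working session

There is one attempt and no reset: what is moved stays moved. The work goes in short steps, Python scripts to look and compute and a shell command to move; the robot and the scene stay as the last step left them, time stands still between calls to the robot, and variables do not carry over. Pictures are saved under pics/ and viewed, at most 10 in all, crops included, and the job is handed in when it is done.

```bash
mkdir -p pics
cat > h.py <<'E'
import numpy as np, cv2, json
from plant import get_obs, cams, close_job
def cap(n,f=None):
    c=cams.capture(n)
    if f: cv2.imwrite('pics/'+f,c['color'][:,:,::-1])
    np.savez('last_%s.npz'%n,**{k:np.array(c[k]) for k in('color','K','R','t')})
    return c
def ray(c,u,v):
    d=c['R'].T@np.linalg.inv(c['K'])@np.array([u,v,1.]); o=-c['R'].T@c['t']; return o,d
def atz(c,u,v,z):
    o,d=ray(c,u,v); return o+d*(z-o[2])/d[2]
def tri(*l):
    A=np.zeros((3,3));b=np.zeros(3)
    for c,u,v in l:
        o,d=ray(c,u,v); d=d/np.linalg.norm(d); P=np.eye(3)-np.outer(d,d); A+=P;b+=P@o
    X=np.linalg.solve(A,b); return X
def proj(c,X):
    p=c['K']@(c['R']@np.array(X)+c['t']); return p[:2]/p[2]
def load(n): return dict(np.load('last_%s.npz'%n))
E
python3 - <<'E'
from h import *
a=cap('scene');b=cap('top');w=cap('wrist')
im=np.hstack([a['color'],b['color']])
cv2.imwrite('pics/a.png',cv2.resize(a['color'],(800,600),interpolation=cv2.INTER_CUBIC)[:,:,::-1])
cv2.imwrite('pics/b.png',cv2.resize(b['color'],(800,600),interpolation=cv2.INTER_CUBIC)[:,:,::-1])
for c in(a,b,w): print(c['K'][0,0],-c['R'].T@c['t'],c['R'][2])
print(get_obs())
E
```

```text
450.8803950922273 [-134.0284222  1256.89671725  875.44193323] [ 0.45009102 -0.77772147 -0.43882501]
366.4081134911723 [ 344.9741244   106.48412816 1432.56779406] [ 0.12412329 -0.01113746 -0.9922043 ]
339.1790432666554 [ 288.84822616 -444.7301245   385.28629918] [-0.25235353 -0.11589911 -0.96066908]
{'time': 0.15, 'joint_positions': array([-1.28101293e+00,  3.42588397e-01,  1.52475735e+00,  9.40865452e-06,
        1.27542221e+00, -1.45986757e-01]), 'dq': array([-0.00055152, -0.00165235, -0.00308264, -0.00048633,  0.00046298,
        0.00033618]), 'tau': array([ 1.30280303e-03, -4.31471658e+01, -2.44354248e+01,  7.17748096e-02,
        5.37833408e-02, -8.44166379e-05]), 'tool_pos': array([ 221.55603757, -475.65436585,  240.20530781]), 'tcp_rot': array([-3.14043117e+00, -1.79871391e-04,  4.35767309e-01]), 'contact_force': array([-0.4150147 ,  0.02494086,  0.03224456]), 'moment': array([-0.01569333,  0.0072799 , -0.01217722]), 'finger_force': 0.0, 'grip_width': 91.99489413463463}
```

View pics/a.png

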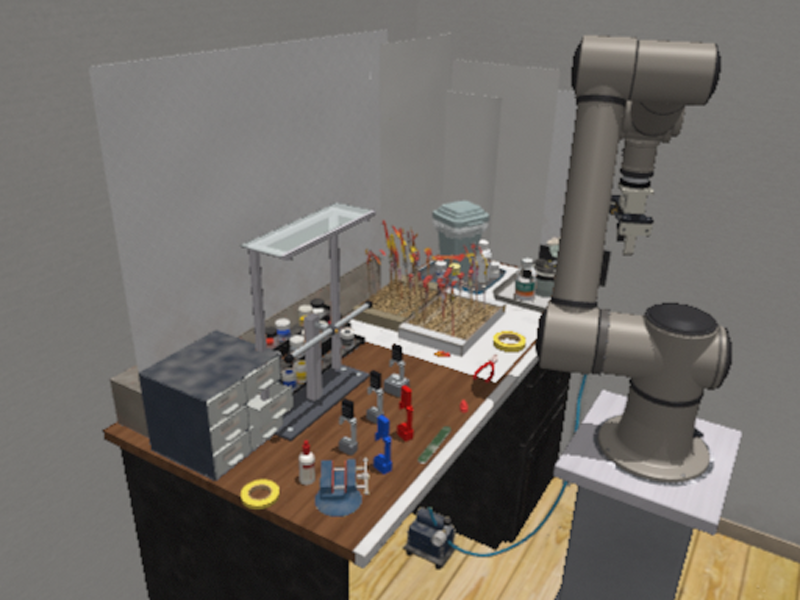

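View pics/b.png

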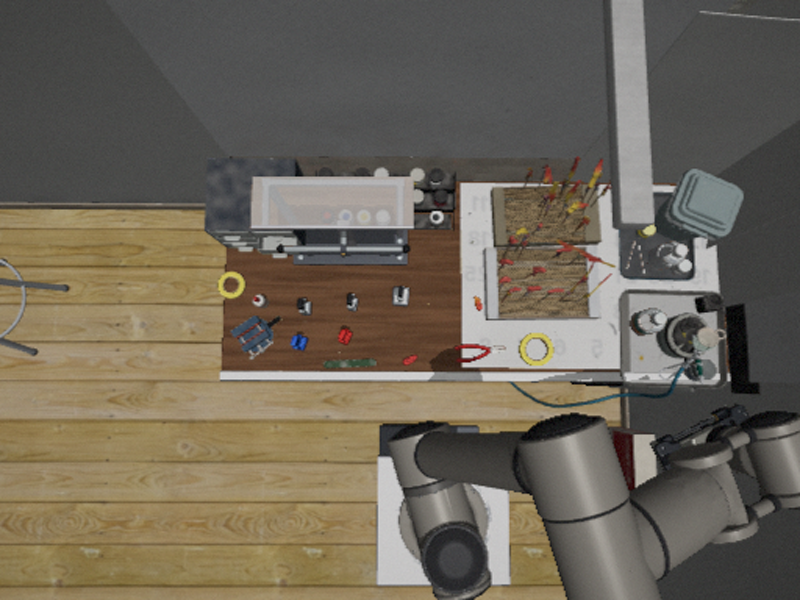

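The scene shows three grey hangers with black tabs, in 800x600 scene px at (348,425), (375,395) and (397,370, large). The look-alikes are blue at (383,445) and red at (406,413). In the top view the hangers are at (305,305), (352,300) and (401,295), with blue at (300,342) and red at (345,335). I choose the grey ones and check them in a close crop.

Run:
```python
from h import *
a=load('scene')['color'];b=load('top')['color']
# scene crop cols 160-285 rows 185-305 ; top crop cols 160-280 rows 140-230
A=cv2.resize(a[185:305,170:270],(500,600),interpolation=cv2.INTER_CUBIC)
B=cv2.resize(b[145:245,170:270],(300,300),interpolation=cv2.INTER_CUBIC)
B2=cv2.resize(b[180:210,180:270],(300,100),interpolation=cv2.INTER_CUBIC)
im=np.zeros((600,800,3),np.uint8);im[:,:500]=A;im[:300,500:]=B;im[300:400,500:]=B2
cv2.imwrite('pics/c.png',im[:,:,::-1])
```

```text
(no output)
```

View pics/c.png

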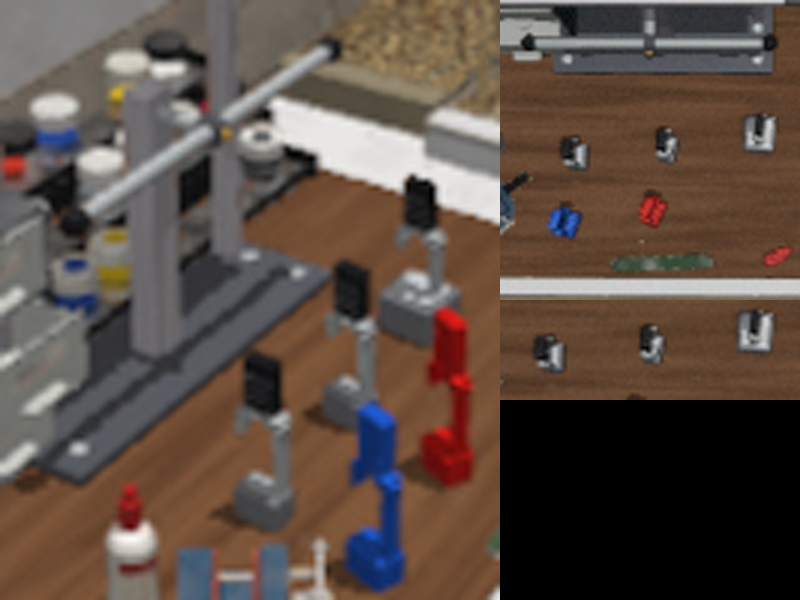

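Run:
```python
from h import *
a=load('scene');b=load('top')
S=lambda u,v:(a,170+u/5,185+v/5)
T=lambda u,v:(b,170+(u-500)/3,145+v/3)
for n,s,t in [('s1tab',(263,385),(570,148)),('s2tab',(351,290),(663,141)),('Ltab',(420,203),(759,127)),('ballL',(75,222),(528,43)),('ballR',(333,47),(769,42)),('redtop',(450,325),(652,205)),('bluetop',(376,415),(562,218)),('bottletop',(130,495),(475+0,140))]:
    X=tri(S(*s),T(*t)); print(n,X.round(1),(proj(a,X)-S(*s)[1:]).round(1),(proj(b,X)-T(*t)[1:]).round(1))
for n,s,t in [('s1',(263,357),(570,148)),('s2',(351,263),(663,141)),('L',(420,178),(759,127))]:
    print(n,atz(*S(*s),118).round(1),atz(*T(*t),118).round(1))
# block centres bottoms
for n,p in [('s1blk',(577,160)),('s2blk',(666,152)),('Lblk',(760,140))]: print(n,atz(*T(*p),24).round(1))
for n,p in [('s1blkS',(265,497)),('s2blkS',(349,400)),('LblkS',(419,307))]: print(n,atz(*S(*p),20).round(1))
o=get_obs();print(o['joint_positions'],o['tool_pos'],o['tcp_rot'])
w=load('wrist');from scipy.spatial.transform import Rotation as Rr
R=Rr.from_euler('xyz',o['tcp_rot']).as_matrix()
C=-w['R'].T@w['t'];print('cam in tool',R.T@(C-o['tool_pos']),(R.T@w['R'].T).round(3))
```

```text
s1tab [510.5 334.2  95. ] [0.6 0.1] [-0.2 -0.5]
s2tab [519.8 220.7  98.2] [0.8 0.2] [-0.3 -0.7]
Ltab [538.1 103.6  99.4] [1.  0.2] [-0.4 -0.8]
ballL [620.  369.3 190.1] [0.5 0.1] [-0.2 -0.4]
ballR [621.1  91.4 191.2] [0.1 0. ] [-0.  -0.1]
redtop [440.5 231.9 106.2] [0.7 0.1] [-0.3 -0.6]
bluetop [425.4 340.  109.2] [1.2 0.2] [-0.4 -0.9]
bottletop [520.3 452.4  86.1] [0.4 0.1] [-0.2 -0.3]
s1 [509.8 338.1 118. ] [505.9 329.4 118. ]
s2 [523.  220.9 118. ] [514.9 217.8 118. ]
L [542.7 103.1 118. ] [532.4 102.2 118. ]
s1blk [501.9 335.9  24. ]
s2blk [512.7 221.7  24. ]
Lblk [528.8 100.5  24. ]
s1blkS [506.2 342.9  20. ]
s2blkS [517.9 229.8  20. ]
LblkS [537. 110.  20.]
[-1.28101293e+00  3.42588397e-01  1.52475735e+00  9.40865452e-06
  1.27542221e+00 -1.45986757e-01] [ 221.55603757 -475.65436585  240.20530781] [-3.14043117e+00 -1.79871391e-04  4.35767309e-01]
cam in tool [  74.08289936    0.2016902  -145.06800044] [[-0.    -0.961 -0.278]
 [ 1.    -0.    -0.   ]
 [ 0.    -0.278  0.961]]
```

```bash
R='x'; 
python3 -m creep '[{"spin":-10.7,"tz":-0.01},{"spin":-10.7,"tz":-0.01},{"spin":-10.7,"tz":-0.01},{"spin":-10.7,"tz":-0.01},{"spin":-10.7,"tz":-0.01}]'
python3 -m creep '[{"spin":-10.7,"tz":-0.01},{"spin":-10.7,"tz":-0.01},{"spin":-10.7,"tz":-0.01},{"spin":-10.7,"tz":-0.01},{"spin":-10.7,"tz":-0.01}]'
python3 -m creep '[{"spin":-10.7,"tz":-0.01},{"spin":-10.7,"tz":-0.01},{"spin":-10.7,"tz":-0.01},{"spin":-10.7,"tz":-0.01},{"spin":-5.2,"tz":-0.01}]'
python3 -m creep '[{"tx":-0.04,"ty":0.03},{"tx":-0.04,"ty":0.045},{"tx":-0.04,"ty":0.045},{"tx":-0.04,"ty":0.045},{"tx":-0.04,"ty":0.045}]'
```

```text
invalid input at $[0]: expected keys hand, tx, ty, tz, spin
invalid input at $[0]: expected keys hand, tx, ty, tz, spin
invalid input at $[0]: expected keys hand, tx, ty, tz, spin
invalid input at $[0]: expected keys hand, tx, ty, tz, spin
```

```bash
python3 -m creep '[{"hand":1,"tx":0,"ty":0,"spin":-10.7,"tz":-0.01},{"hand":1,"tx":0,"ty":0,"spin":-10.7,"tz":-0.01},{"hand":1,"tx":0,"ty":0,"spin":-10.7,"tz":-0.01},{"hand":1,"tx":0,"ty":0,"spin":-10.7,"tz":-0.01},{"hand":1,"tx":0,"ty":0,"spin":-10.7,"tz":-0.01}]'
python3 -m creep '[{"hand":1,"tx":0,"ty":0,"spin":-10.7,"tz":-0.01},{"hand":1,"tx":0,"ty":0,"spin":-10.7,"tz":-0.01},{"hand":1,"tx":0,"ty":0,"spin":-10.7,"tz":-0.01},{"hand":1,"tx":0,"ty":0,"spin":-10.7,"tz":-0.01},{"hand":1,"tx":0,"ty":0,"spin":-10.7,"tz":-0.01}]'
python3 -m creep '[{"hand":1,"tx":0,"ty":0,"spin":-10.7,"tz":-0.01},{"hand":1,"tx":0,"ty":0,"spin":-10.7,"tz":-0.01},{"hand":1,"tx":0,"ty":0,"spin":-10.7,"tz":-0.01},{"hand":1,"tx":0,"ty":0,"spin":-10.7,"tz":-0.01},{"hand":1,"tx":0,"ty":0,"spin":-5.2,"tz":-0.01}]'
```

```text
time: 0.78
tool_pos: [221.6, -475.8, 290.7]
tcp_rot: [-3.141, -0.001, 1.376]
contact_force: [-0.1, 0.0, 0.5]
grip_width: 91.8
finger_force: 0.0
time: 1.4
tool_pos: [221.6, -475.8, 340.8]
tcp_rot: [3.141, -0.001, 2.309]
contact_force: [-0.5, 0.2, -0.4]
grip_width: 91.5
finger_force: 0.0
time: 2.02
tool_pos: [221.6, -475.8, 390.8]
tcp_rot: [3.141, -0.0, -3.138]
contact_force: [0.2, 0.2, -0.1]
grip_width: 91.7
finger_force: 0.0
```

```bash
python3 -m creep '[{"hand":1,"tx":-0.045,"ty":0.04,"spin":0,"tz":0},{"hand":1,"tx":-0.045,"ty":0.04,"spin":0,"tz":0},{"hand":1,"tx":-0.045,"ty":0.04,"spin":0,"tz":0},{"hand":1,"tx":-0.045,"ty":0.04,"spin":0,"tz":0},{"hand":1,"tx":0,"ty":0.06,"spin":0,"tz":0}]'
python3 -m creep '[{"hand":1,"tx":0,"ty":0.06,"spin":0,"tz":0},{"hand":1,"tx":0,"ty":0.06,"spin":0,"tz":0},{"hand":1,"tx":0,"ty":0.06,"spin":0,"tz":0},{"hand":1,"tx":0,"ty":0.06,"spin":0,"tz":0},{"hand":1,"tx":0,"ty":0.06,"spin":0,"tz":0}]'
python3 -m creep '[{"hand":1,"tx":0,"ty":0.06,"spin":0,"tz":0},{"hand":1,"tx":0,"ty":0.05,"spin":0,"tz":0},{"hand":1,"tx":0,"ty":0.05,"spin":0,"tz":-0.03},{"hand":1,"tx":0,"ty":0,"spin":0,"tz":-0.06},{"hand":1,"tx":0,"ty":0,"spin":0,"tz":-0.06}]'
python3 -c "
from h import *
print(get_obs()['joint_positions'].round(3))"
```

```text
time: 2.65
tool_pos: [403.8, -254.7, 389.0]
tcp_rot: [3.14, -0.001, -3.141]
contact_force: [-0.0, 0.1, 0.3]
grip_width: 91.9
finger_force: 0.0
time: 3.28
tool_pos: [401.4, 45.8, 390.7]
tcp_rot: [-3.142, 0.0, 3.141]
contact_force: [1.4, -1.1, 0.6]
grip_width: 91.6
finger_force: 0.0
time: 3.9
tool_pos: [401.4, 204.7, 542.0]
tcp_rot: [-3.141, -0.001, -3.14]
contact_force: [1.6, 0.5, 1.2]
grip_width: 91.7
finger_force: 0.0
[ 0.301  0.164  0.956 -0.     2.023 -1.271]
```

```bash
python3 -m creep '[{"hand":1,"tx":0,"ty":0,"spin":0,"tz":-0.06},{"hand":1,"tx":0,"ty":0,"spin":0,"tz":-0.06},{"hand":1,"tx":0,"ty":0,"spin":0,"tz":-0.06},{"hand":1,"tx":0,"ty":0,"spin":0,"tz":-0.06},{"hand":1,"tx":0,"ty":0,"spin":0,"tz":-0.06}]'
python3 -c "
from h import *
print(get_obs()['joint_positions'].round(3))"
```

```text
time: 4.53
tool_pos: [372.2, 187.7, 713.5]
tcp_rot: [3.119, 0.052, 3.14]
contact_force: [-0.3, -1.0, 0.5]
grip_width: 92.0
finger_force: 0.0
[ 0.278  0.389  0.04   0.015  2.656 -1.279]
```

```bash
python3 -m creep '[{"hand":1,"tx":0,"ty":-0.045,"spin":0,"tz":0.02},{"hand":1,"tx":0,"ty":-0.05,"spin":0,"tz":0},{"hand":1,"tx":0,"ty":-0.05,"spin":0,"tz":0},{"hand":1,"tx":0,"ty":-0.043,"spin":0,"tz":0},{"hand":1,"tx":0.02,"ty":0,"spin":0,"tz":-0.04}]'
python3 -m creep '[{"hand":1,"tx":0.03,"ty":0,"spin":0,"tz":-0.05},{"hand":1,"tx":0.03,"ty":0,"spin":0,"tz":-0.05},{"hand":1,"tx":0.03,"ty":0,"spin":0,"tz":-0.05},{"hand":1,"tx":0.03,"ty":0,"spin":0,"tz":-0.05},{"hand":1,"tx":0.03,"ty":0,"spin":0,"tz":-0.05}]'
python3 -c "
from h import *
print(get_obs()['joint_positions'].round(3))"
```

```text
time: 5.15
tool_pos: [350.8, 7.4, 732.3]
tcp_rot: [3.115, 0.042, 3.135]
contact_force: [-78.2, 12.8, -0.7]
grip_width: 91.8
finger_force: 0.0
time: 5.78
tool_pos: [176.1, 17.3, 771.7]
tcp_rot: [-3.129, 0.175, 3.14]
contact_force: [-0.6, -0.8, 1.9]
grip_width: 91.8
finger_force: 0.0
[-0.487 -0.127  0.445  0.152  2.658 -1.915]
```

```bash
python3 -m creep '[{"hand":1,"tx":-0.01,"ty":0,"spin":0,"tz":-0.04},{"hand":1,"tx":-0.01,"ty":0,"spin":0,"tz":-0.04},{"hand":1,"tx":-0.01,"ty":0,"spin":0,"tz":-0.04},{"hand":1,"tx":-0.01,"ty":0,"spin":0,"tz":-0.04},{"hand":1,"tx":-0.01,"ty":0,"spin":0,"tz":-0.04}]'
python3 -c "
from h import *
print(get_obs()['joint_positions'].round(3))"
```

```text
time: 6.4
tool_pos: [202.3, 31.4, 798.0]
tcp_rot: [-3.097, 0.273, -3.141]
contact_force: [-0.4, -0.5, 0.1]
grip_width: 92.0
finger_force: 0.0
[-0.28  -0.041  0.249  0.068  2.657 -1.78 ]
```

```bash
python3 -m creep '[{"hand":1,"tx":-0.02,"ty":0,"spin":0,"tz":-0.04},{"hand":1,"tx":-0.02,"ty":0,"spin":0,"tz":-0.04},{"hand":1,"tx":-0.02,"ty":0,"spin":0,"tz":-0.04},{"hand":1,"tx":-0.02,"ty":0,"spin":0,"tz":-0.04},{"hand":1,"tx":-0.02,"ty":0,"spin":0,"tz":-0.04}]'
python3 -c "
from h import *
print(get_obs()['joint_positions'].round(3))"
```

```text
time: 7.02
tool_pos: [232.4, 40.0, 819.8]
tcp_rot: [-3.079, 0.38, -3.135]
contact_force: [-1.2, 0.0, -0.6]
grip_width: 92.1
finger_force: 0.0
[-0.159  0.049  0.05  -0.     2.657 -1.725]
```

```bash
python3 -m creep '[{"hand":1,"tx":0,"ty":0.03,"spin":0,"tz":0.03},{"hand":1,"tx":0,"ty":0.04,"spin":0,"tz":0.01},{"hand":1,"tx":0,"ty":0.04,"spin":0,"tz":0},{"hand":1,"tx":0,"ty":0,"spin":0,"tz":-0.03},{"hand":1,"tx":0,"ty":0,"spin":0,"tz":-0.04}]'
python3 -m creep '[{"hand":1,"tx":0,"ty":0,"spin":0,"tz":-0.04},{"hand":1,"tx":0,"ty":0,"spin":0,"tz":-0.04},{"hand":1,"tx":0,"ty":0,"spin":0,"tz":-0.04},{"hand":1,"tx":0,"ty":0,"spin":0,"tz":-0.04},{"hand":1,"tx":0,"ty":0,"spin":0,"tz":-0.04}]'
python3 -c "
from h import *
print(get_obs()['joint_positions'].round(3))"
```

```text
time: 7.65
tool_pos: [207.7, 127.9, 809.7]
tcp_rot: [-3.09, 0.354, -3.134]
contact_force: [-25.4, -1.7, -11.2]
grip_width: 91.9
finger_force: 0.0
time: 8.28
tool_pos: [126.2, 112.9, 828.2]
tcp_rot: [-3.106, 0.437, -3.137]
contact_force: [-0.4, 0.8, -0.4]
grip_width: 92.1
finger_force: 0.0
[ 0.922  0.041  0.036 -0.876  2.657 -1.506]
```

```bash
python3 -m creep '[{"hand":1,"tx":-0.02,"ty":0.01,"spin":0,"tz":-0.04},{"hand":1,"tx":-0.02,"ty":0.01,"spin":0,"tz":-0.04},{"hand":1,"tx":-0.02,"ty":0.01,"spin":0,"tz":-0.04},{"hand":1,"tx":-0.02,"ty":0.01,"spin":0,"tz":-0.04},{"hand":1,"tx":-0.02,"ty":0.01,"spin":0,"tz":-0.04}]'
python3 -c "
from h import *
print(get_obs()['joint_positions'].round(3))"
```

```text
time: 8.9
tool_pos: [120.7, 119.8, 828.3]
tcp_rot: [-3.134, 0.438, -3.136]
contact_force: [0.4, 0.1, 0.1]
grip_width: 92.1
finger_force: 0.0
[ 0.96   0.039  0.037 -0.853  2.657 -1.452]
```

```bash
cat >> h.py <<'E'
from scipy.spatial.transform import Rotation as Rr
def go(p, q=None):  # tool-frame shift (m) from current TCP (or q) to world p
    o=get_obs(); R=Rr.from_euler('xyz',o['tcp_rot']).as_matrix()
    return (R.T@(np.array(p)-(o['tool_pos'] if q is None else np.array(q)))/1000).round(4)
E
python3 -m creep '[{"hand":1,"tx":0,"ty":0.005,"spin":0,"tz":0.02},{"hand":1,"tx":0,"ty":0.008,"spin":0,"tz":0.03},{"hand":1,"tx":0,"ty":0.008,"spin":0,"tz":0.05},{"hand":1,"tx":0,"ty":0.008,"spin":0,"tz":0.055},{"hand":1,"tx":0,"ty":0.008,"spin":0,"tz":0.055}]'
python3 -m creep '[{"hand":1,"tx":0,"ty":0.008,"spin":0,"tz":0.055},{"hand":1,"tx":0,"ty":0.008,"spin":0,"tz":0.055},{"hand":1,"tx":0,"ty":0.008,"spin":0,"tz":0.055},{"hand":1,"tx":0,"ty":0.008,"spin":0,"tz":0.055},{"hand":1,"tx":0,"ty":0.008,"spin":0,"tz":0.055}]'
python3 -c "
from h import *
print(get_obs()['joint_positions'].round(3),go([400,218,250]))"
```

```text
time: 9.52
tool_pos: [209.8, 155.4, 635.9]
tcp_rot: [-3.135, 0.438, -3.137]
contact_force: [0.4, 0.8, 0.4]
grip_width: 91.8
finger_force: 0.0
time: 10.15
tool_pos: [326.5, 193.9, 386.8]
tcp_rot: [-3.135, 0.438, -3.137]
contact_force: [0.4, 0.7, 0.0]
grip_width: 91.8
finger_force: 0.0
[ 0.502 -0.222  1.814 -0.228  1.172 -1.024] [-0.0086  0.0248  0.155 ]
```

```bash
python3 -m creep '[{"hand":1,"tx":-0.003,"ty":0.008,"spin":0,"tz":0.05},{"hand":1,"tx":-0.003,"ty":0.008,"spin":0,"tz":0.05},{"hand":1,"tx":-0.003,"ty":0.008,"spin":0,"tz":0.05},{"hand":1,"tx":0,"ty":0,"spin":0,"tz":0.005},{"hand":1,"tx":0,"ty":0,"spin":0,"tz":0}]'
python3 -c "
from h import *
print(get_obs()['joint_positions'].round(3))
c=cap('wrist')
cv2.imwrite('pics/w1.png',cv2.resize(c['color'],(800,600),interpolation=cv2.INTER_CUBIC)[:,:,::-1])
for X in [(510,334,118),(520,220,118),(538,103,118),(620,230,190)]: print((proj(c,X)*800/512).round())
"
```

```text
time: 10.78
tool_pos: [400.0, 217.1, 252.5]
tcp_rot: [-3.134, 0.438, -3.136]
contact_force: [-0.6, -0.5, 0.1]
grip_width: 92.1
finger_force: 0.0
[ 0.458  0.029  1.974 -0.282  0.764 -0.949]
[591. 340.]
[410. 350.]
[234. 367.]
[424. 533.]
```

View pics/w1.png

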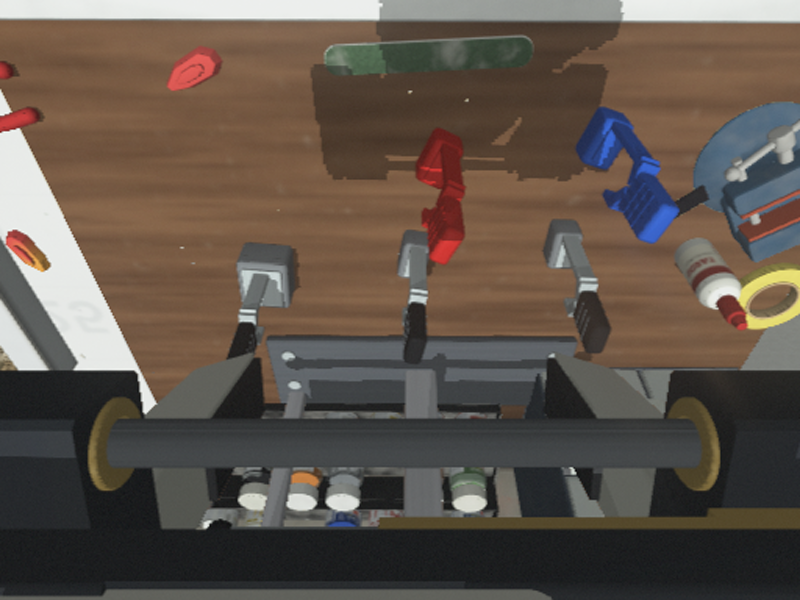

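```bash
python3 -c "
from h import *
c=load('wrist')['color']
A=c[135:235,145:270];B=c[135:235,270:395]
f=lambda z:cv2.resize(z,(800,600),interpolation=cv2.INTER_CUBIC)
im=np.vstack([cv2.resize(c[133:233,145:235],(360,400)),]) if 0 else None
parts=[cv2.resize(c[135:235,a:a+55],(265,482),interpolation=cv2.INTER_CUBIC) for a in (145,238,343)]
cv2.imwrite('pics/w2.png',np.hstack(parts)[:,:,::-1])
"
```

```text
(no output)
```

View pics/w2.png

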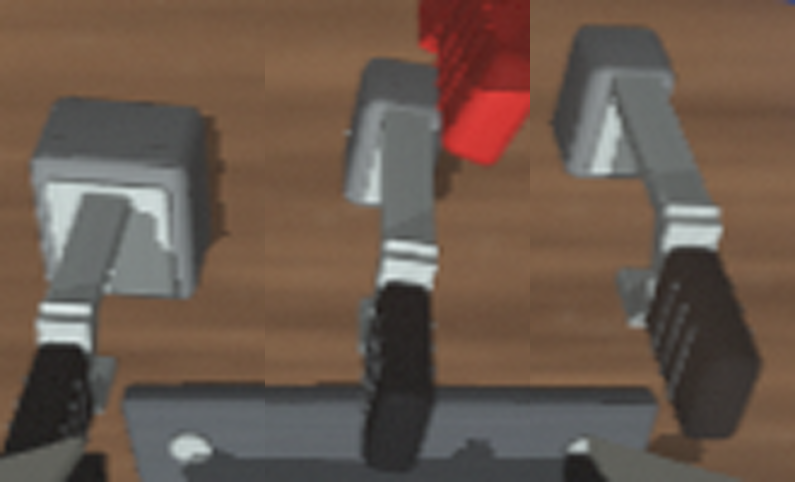

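```bash
python3 -c "
from h import *
c=load('wrist')
P=lambda i,u,v:(c,(145,238,343)[i]+(u-265*i)/4.818,135+v/4.82)
def seg(n,i,p,q,z):
    a=atz(*P(i,*p),z);b=atz(*P(i,*q),z);d=b-a
    print(n,a.round(1),b.round(1),'len',np.linalg.norm(d).round(1),'yaw',np.degrees(np.arctan2(-d[0],d[1])).round(1))
seg('Lbot',0,(57,98),(200,108),0)
seg('Ltopfront',0,(35,160),(197,166),30)
seg('Lback',0,(55,285),(190,297),30)
seg('Lside',0,(35,160),(52,280),30)
seg('Mtopfront',1,(362,103),(438,104),24)
seg('Mside',1,(362,103),(348,198),24)
seg('S1bot',2,(575,27),(655,27),0)
seg('S1topfront',2,(580,70),(672,77),24)
seg('S1side',2,(582,70),(556,165),24)
seg('Ltabfront',0,(40,340),(92,350),80)
seg('Mtabfront',1,(384,283),(432,285),80)
seg('S1tabfront',2,(668,243),(722,253),80)
seg('S1tabtop',2,(683,437),(745,432),118)
seg('Mtabtop',1,(368,466),(412,470),118)
"
```

```text
Lbot [520.3  86.3   0. ] [523.2 123.6  -0. ] len 37.4 yaw -4.5
Ltopfront [517.8  88.3  30. ] [519.4 128.4  30. ] len 40.1 yaw -2.3
Lback [559.4  85.1  30. ] [563.4 120.4  30. ] len 35.5 yaw -6.5
Lside [517.8  88.3  30. ] [557.7  84.7  30. ] len 40.0 yaw -95.2
Mtopfront [503.9 215.   24. ] [504.1 233.6  24. ] len 18.6 yaw -0.5
Mside [503.9 215.   24. ] [533.8 211.4  24. ] len 30.1 yaw -96.8
S1bot [496.7 329.6   0. ] [496.6 349.8   0. ] len 20.2 yaw 0.4
S1topfront [493.5 325.4  24. ] [495.4 347.9  24. ] len 22.6 yaw -4.8
S1side [493.5 325.9  24. ] [522.3 324.7  24. ] len 28.8 yaw -92.3
Ltabfront [531.7  98.8  80. ] [534.8 110.2  80. ] len 11.9 yaw -15.2
Mtabfront [513.1 220.3  80. ] [513.6 231.   80. ] len 10.7 yaw -2.7
S1tabfront [500.5 334.4  80. ] [503.3 346.9  80. ] len 12.7 yaw -12.6
S1tabtop [521.3 332.9 118. ] [519.7 345.4 118. ] len 12.6 yaw 7.5
Mtabtop [531.4 217.  118. ] [532.6 226.4 118. ] len 9.5 yaw -7.1
```

The grey hangers' tabs (w2 crop) show only about 4° of yaw, so tool-aligned pads can square them up. Picking the left small one first.

```bash
python3 -c "
from h import *
p=[478,338,180];q=[516,338,98]
print(go(p),go(q,p))"
```

```text
[-0.0398  0.121   0.0989] [0.0005 0.0004 0.0904]
```

```bash
python3 -m creep '[{"hand":0.7,"tx":-0.02,"ty":0.045,"spin":0,"tz":0.03},{"hand":0.7,"tx":-0.02,"ty":0.045,"spin":0,"tz":0.035},{"hand":0.7,"tx":0,"ty":0.031,"spin":0,"tz":0.034},{"hand":0.7,"tx":0,"ty":0,"spin":0,"tz":0.04},{"hand":0.7,"tx":0,"ty":0,"spin":0,"tz":0.02}]'
python3 -c "
from h import *
c=cap('wrist')
print(go([516,338,98]),get_obs()['joint_positions'].round(2))
cv2.imwrite('pics/w3.png',c['color'][:,:,::-1])
"
```

```text
time: 11.45
tool_pos: [503.7, 337.8, 124.1]
tcp_rot: [-3.134, 0.439, -3.136]
contact_force: [-0.7, 0.4, 0.2]
grip_width: 64.7
finger_force: 0.0
[-0.0008  0.0012  0.0272] [ 0.58  0.48  1.77 -0.46  0.57 -0.65]
```

View pics/w3.png

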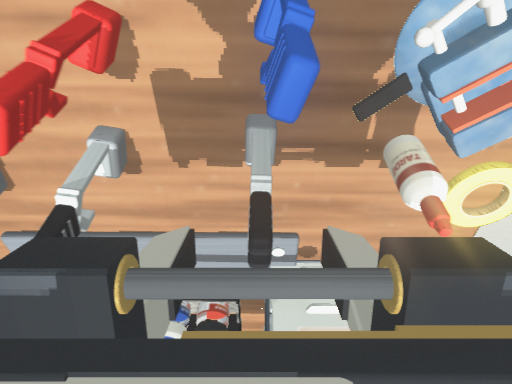

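```bash
python3 -c "
from h import *
c=load('wrist')
print(atz(c,260,193,80),atz(c,261,139,0+24),atz(c,261,118,0))"
python3 -m creep '[{"hand":0.7,"tx":0,"ty":0,"spin":0,"tz":0.02},{"hand":0.7,"tx":0,"ty":0,"spin":0,"tz":0.007},{"hand":0,"tx":0,"ty":0,"spin":0,"tz":0},{"hand":0,"tx":0,"ty":0,"spin":0,"tz":0},{"hand":0,"tx":0,"ty":0,"spin":0,"tz":0}]'
```

```text
[502.03010743 337.96046339  80.        ] [501.84903719 338.47543242  24.        ] [498.97426407 338.43067128   0.        ]
time: 12.12
tool_pos: [514.9, 337.6, 100.3]
tcp_rot: [-3.134, 0.439, -3.136]
contact_force: [-0.2, -0.9, -0.2]
grip_width: 38.9
finger_force: 0.0
```

```bash
python3 -m creep '[{"hand":0,"tx":0,"ty":0,"spin":0,"tz":0},{"hand":0,"tx":0,"ty":0,"spin":0,"tz":0},{"hand":0,"tx":0,"ty":0,"spin":0,"tz":0},{"hand":0,"tx":-0.0085,"ty":0,"spin":0,"tz":-0.018},{"hand":0,"tx":-0.017,"ty":0,"spin":0,"tz":-0.036}]'
python3 -c "
from h import *
p=[520,270,243];q=[600,270,243]
print(go(p),go(q,p))"
```

```text
time: 12.75
tool_pos: [513.9, 337.1, 157.8]
tcp_rot: [-3.131, 0.434, -3.135]
contact_force: [1.2, 0.4, -0.7]
grip_width: 12.0
finger_force: 29.9
[-0.0409 -0.0679 -0.0742] [-0.0726 -0.0002  0.0336]
```

```bash
python3 -m creep '[{"hand":0,"tx":-0.02,"ty":-0.022,"spin":0,"tz":-0.037},{"hand":0,"tx":-0.021,"ty":-0.022,"spin":0,"tz":-0.037},{"hand":0,"tx":-0.02,"ty":-0.024,"spin":0,"tz":0.009},{"hand":0,"tx":-0.02,"ty":0,"spin":0,"tz":0.009},{"hand":0,"tx":0,"ty":0,"spin":0,"tz":0}]'
python3 -c "
from h import *
c=cap('wrist'); s=cap('scene')
q=[600,270,243]
print(go(q),get_obs()['contact_force'])
im=np.zeros((384,800,3),np.uint8);im[:,:512]=c['color'];im[:,512:]=cv2.resize(s['color'][170:290,165:255],(288,384),interpolation=cv2.INTER_CUBIC)
cv2.imwrite('pics/w4.png',im[:,:,::-1])"
```

```text
time: 13.38
tool_pos: [565.5, 269.9, 244.6]
tcp_rot: [-3.134, 0.438, -3.137]
contact_force: [-1.2, 0.1, -1.5]
grip_width: 11.9
finger_force: 29.9
[-0.032  -0.0005  0.0163] [-0.33633027  0.87151881 -1.01400936]
```

View pics/w4.png

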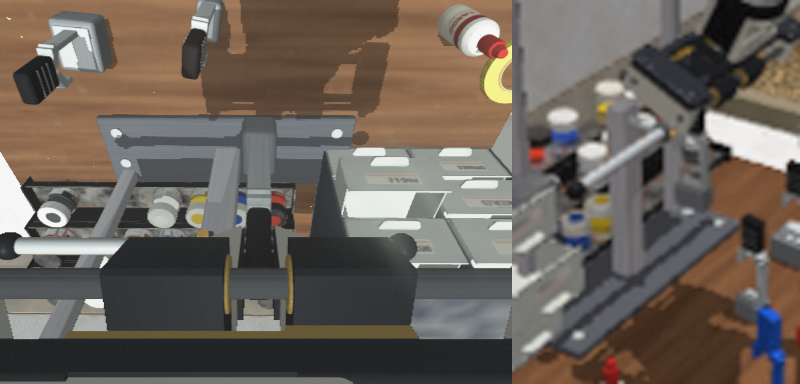

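```bash
python3 -c "
from h import *
c=load('wrist')
a=atz(c,10,246,190);b=atz(c,403,248,190);print(a,b,(a+b)/2,np.linalg.norm(a-b)); print(atz(c,70,246,190))
print('foot',atz(c,97,117,10),atz(c,355,117,10))"
```

```text
[624.84709104  92.37173778 190.        ] [624.35568573 371.29751139 190.        ] [624.60138838 231.83462458 190.        ] 278.92620648540344
[624.43408207 135.34373322 190.        ]
foot [621.81006444  89.51447228  10.        ] [620.46157068 374.02224137  10.        ]
```

```bash
python3 -m creep '[{"hand":0,"tx":-0.0180,"ty":0,"spin":0,"tz":0.0085},{"hand":0,"tx":-0.018,"ty":0,"spin":0,"tz":0.0085},{"hand":0,"tx":-0.0091,"ty":0,"spin":0,"tz":0.0042},{"hand":0,"tx":0,"ty":0,"spin":0,"tz":0},{"hand":0,"tx":-0.0072,"ty":0,"spin":0,"tz":0.0034}]'
python3 -m creep '[{"hand":0,"tx":0,"ty":0,"spin":0,"tz":0},{"hand":0,"tx":-0.0036,"ty":0,"spin":0,"tz":0.0017},{"hand":0,"tx":0,"ty":0,"spin":0,"tz":0}]'
python3 -c "
from h import *
print(go([626,270,244.5]))"
```

```text
time: 14.1
tool_pos: [621.8, 271.0, 244.7]
tcp_rot: [-3.133, 0.437, -3.135]
contact_force: [0.2, -0.3, -0.8]
grip_width: 11.6
finger_force: 29.9
time: 14.48
tool_pos: [626.7, 270.7, 244.9]
tcp_rot: [-3.134, 0.438, -3.136]
contact_force: [-0.3, 0.1, -0.8]
grip_width: 12.1
finger_force: 29.9
[ 0.0008 -0.0007  0.    ]
```

```bash
python3 -m creep '[{"hand":0,"tx":0.0045,"ty":0,"spin":0,"tz":0.0091},{"hand":0,"tx":0.0042,"ty":0,"spin":0,"tz":0.0091},{"hand":0,"tx":0,"ty":0,"spin":0,"tz":0},{"hand":0,"tx":0.0024,"ty":0,"spin":0,"tz":0.0052},{"hand":0,"tx":0.0015,"ty":0,"spin":0,"tz":0.0035}]'
python3 -m creep '[{"hand":0,"tx":0,"ty":0,"spin":0,"tz":0},{"hand":0,"tx":0.0006,"ty":0,"spin":0,"tz":0.0014},{"hand":0,"tx":0,"ty":0,"spin":0,"tz":0}]'
python3 -c "
from h import *
s=cap('scene')
cv2.imwrite('pics/w5.png',cv2.resize(s['color'][170:270,165:265],(600,600),interpolation=cv2.INTER_CUBIC)[:,:,::-1])"
```

```text
time: 15.1
tool_pos: [627.0, 270.8, 215.6]
tcp_rot: [-3.134, 0.44, -3.136]
contact_force: [-1.3, 1.0, 2.4]
grip_width: 11.9
finger_force: 29.9
time: 15.48
tool_pos: [626.9, 270.7, 213.9]
tcp_rot: [-3.134, 0.439, -3.136]
contact_force: [1.3, 1.2, 0.1]
grip_width: 11.7
finger_force: 29.9
```

View pics/w5.png

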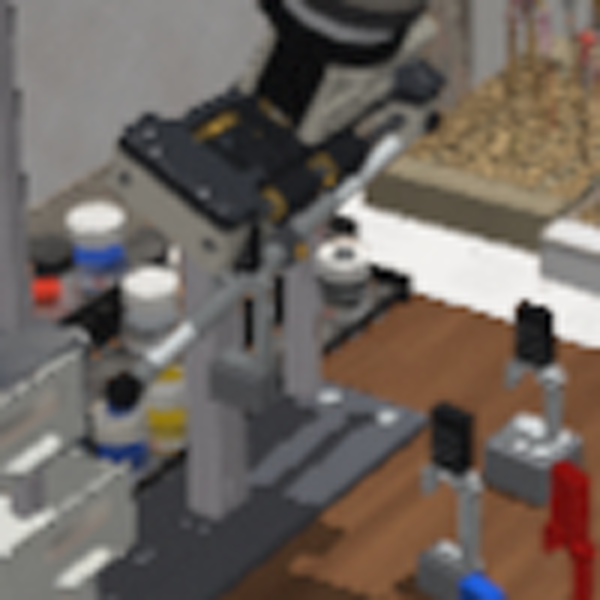

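```bash
python3 -m creep '[{"hand":0.45,"tx":0,"ty":0,"spin":0,"tz":0},{"hand":0.45,"tx":0,"ty":0,"spin":0,"tz":0},{"hand":0.45,"tx":0,"ty":0,"spin":0,"tz":0},{"hand":0.45,"tx":0,"ty":0,"spin":0,"tz":-0.02},{"hand":0.45,"tx":0,"ty":0,"spin":0,"tz":-0.04}]'
python3 -m creep '[{"hand":0.6,"tx":0,"ty":0,"spin":0,"tz":-0.06},{"hand":0.7,"tx":0.03,"ty":-0.02,"spin":0,"tz":-0.03},{"hand":0.7,"tx":0.03,"ty":-0.04,"spin":0,"tz":-0.0},{"hand":0.7,"tx":0.03,"ty":-0.04,"spin":0,"tz":0},{"hand":0.7,"tx":0,"ty":-0.04,"spin":0,"tz":0}]'
cat > tilt.py <<'E'
from h import *
def balls(n='top'):
    pass
s=cap('scene');t=cap('top')
# dark ball detection near predictions: fit tilt by template darkness along predicted arc
def f(c,th,y0=230.4,x=620.5,L=139.,side=1):
    return proj(c,[x,y0+side*L*np.cos(th),190.5+side*L*np.sin(th)])
g=cv2.cvtColor(s['color'],cv2.COLOR_RGB2GRAY).astype(np.float32); 
G=cv2.resize(g,None,fx=8,fy=8,interpolation=cv2.INTER_CUBIC)
for side in(1,-1):
    u,v=f(s,0,side=side); 
    best=[]
    for th in np.arange(-.35,.3501,.01):
        u,v=f(s,th,side=side); k=int(u*8+4),int(v*8+4); m=np.zeros_like(G,np.uint8); 
        r=14; best.append((G[k[1]-r:k[1]+r,k[0]-r:k[0]+r].mean(),th))
    print(side,[(round(float(a),0),round(float(b),2)) for a,b in sorted(best)[:6]])
E
python3 tilt.py
python3 -c "
from h import *
s=load('scene')
cv2.imwrite('pics/w6.png',cv2.resize(s['color'][170:270,165:265],(600,600),interpolation=cv2.INTER_CUBIC)[:,:,::-1])"
```

```text
time: 16.15
tool_pos: [600.2, 270.4, 267.8]
tcp_rot: [-3.133, 0.435, -3.136]
contact_force: [0.1, 0.4, -0.0]
grip_width: 41.1
finger_force: 0.0
time: 16.77
tool_pos: [479.2, 130.3, 312.8]
tcp_rot: [-3.134, 0.438, -3.134]
contact_force: [1.7, -0.4, -0.2]
grip_width: 64.5
finger_force: 0.0
1 [(28.0, -0.09), (28.0, -0.1), (30.0, -0.08), (31.0, -0.11), (33.0, -0.07), (33.0, -0.12)]
-1 [(52.0, -0.1), (53.0, -0.11), (53.0, -0.09), (54.0, -0.12), (55.0, -0.08), (57.0, -0.13)]
```

View pics/w6.png

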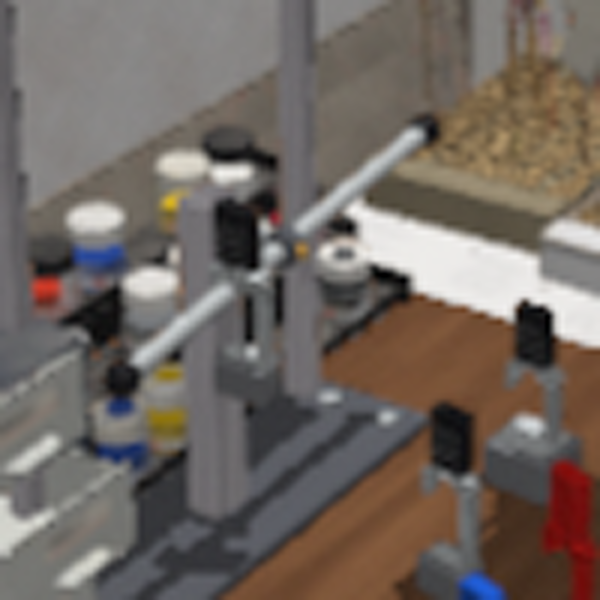

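```bash
python3 -c "
from h import *
p=[500,105,200];q=[534.7,105,124.1]
print(go(p),go(q,p))"
```

```text
[ 0.0314 -0.0224  0.1112] [0.001  0.0006 0.0834]
```

```bash
python3 -m creep '[{"hand":0.7,"tx":0.01,"ty":-0.008,"spin":0,"tz":0.037},{"hand":0.7,"tx":0.011,"ty":-0.008,"spin":0,"tz":0.037},{"hand":0.7,"tx":0.0104,"ty":-0.0064,"spin":0,"tz":0.0372},{"hand":0.7,"tx":0.001,"ty":0,"spin":0,"tz":0.05},{"hand":0.7,"tx":0,"ty":0.0006,"spin":0,"tz":0.0334}]'
python3 -c "
from h import *
c=cap('wrist');g=c['color'].mean(2)
r=load('wrist')
ref=cv2.imread('pics/w3.png').mean(2)
print(get_obs()['tool_pos'])
for nm,G in(('ref',ref),('L',g)):
    for col in(254,260,266): print(nm,col,G[150:226:3,col].astype(int))
    print(nm,'row215',G[215,230:290:3].astype(int)); print(nm,'row188',G[188,230:290:3].astype(int))
"
```

```text
time: 17.5
tool_pos: [535.7, 108.4, 121.6]
tcp_rot: [-3.134, 0.438, -3.136]
contact_force: [-0.2, 0.2, -0.0]
grip_width: 64.2
finger_force: 0.0
[535.36220729 108.13818254 118.36999022]
ref 254 [171 171 172 172 174 174 174 172 155 228 175 226 219 220  71  61  60  61
  60  59  60  59  59  58  58  59]
ref 260 [169 170 168 171 170 171 171 170 157 228 175 222 219 215  66  61  60  61
  61  59  60  61  60  60  57  59]
ref 266 [167 167 167 166 166 167 166 166 158 228 172 215 220 213  74  62  61  59
  60  62  60  59  59  59  59  57]
ref row215 [143 145 146 146 147 148 142  59  59  59  59  59  61  58 137 159 161 161
 157 155]
ref row188 [154 152 151 151 152 150 149 209 216 215 213 216 219 219 152 155 156 157
 157 157]
L 254 [ 99 100  99  98  99  99  99  98  96 138 119 113 132 125  88  36  35  36
  34  35  35  36  34  32  35  33]
L 260 [ 98  99  99  99 100  99  98  98  98 130 126 106 134 128 121  38  37  39
  35  35  36  34  35  34  29  34]
L 266 [137 136 136 136 136 136 137 136 137 134  89  89  89  90  95 101  97  92
  93  93  75  61  80 106 108 106]
L row215 [97 96 60 72 37 33 35 36 35 37 36 50 70 68 68 69 69 69 68 71]
L row188 [ 99  95  94  95 103 130 128 127 129 130 130 110  90  88  90  88  90  91
  89  89]
```

```bash
python3 -c "
from h import *
c=load('wrist')
print(atz(c,252,193.5,80)); 
x=atz(c,252,193.5,80); print(go([x[0]+13.3,x[1],99]))"
```

```text
[532.132148   104.06969448  80.        ]
[-0.001  -0.004   0.0218]
```

```bash
python3 -m creep '[{"hand":0.7,"tx":-0.001,"ty":-0.004,"spin":0,"tz":0.022},{"hand":0,"tx":0,"ty":0,"spin":0,"tz":0},{"hand":0,"tx":0,"ty":0,"spin":0,"tz":0},{"hand":0,"tx":0,"ty":0,"spin":0,"tz":0},{"hand":0,"tx":0,"ty":0,"spin":0,"tz":0}]'
python3 -m creep '[{"hand":0,"tx":0,"ty":0,"spin":0,"tz":0},{"hand":0,"tx":0,"ty":0,"spin":0,"tz":0},{"hand":0,"tx":0,"ty":0,"spin":0,"tz":0}]'
```

```text
time: 18.18
tool_pos: [545.4, 103.9, 103.9]
tcp_rot: [-3.134, 0.439, -3.136]
contact_force: [0.1, -0.1, 0.5]
grip_width: 28.6
finger_force: 0.0
time: 18.55
tool_pos: [545.5, 103.8, 103.2]
tcp_rot: [-3.134, 0.439, -3.136]
contact_force: [-0.5, 1.2, 2.3]
grip_width: 11.6
finger_force: 29.9
```

```bash
python3 -c "
from h import *
a=[540,120,190];b=[565,192,251];d=[615,192,251];e=[626,192,251]
print(go(a),go(b,a),go(d,b),go(e,d))"
```

```text
[-0.0319  0.0156 -0.081 ] [-0.0489  0.0715 -0.045 ] [-0.0453 -0.0001  0.0212] [-0.01   -0.      0.0047]
```

```bash
python3 -m creep '[{"hand":0,"tx":-0.008,"ty":0,"spin":0,"tz":-0.02},{"hand":0,"tx":-0.012,"ty":0.005,"spin":0,"tz":-0.03},{"hand":0,"tx":-0.012,"ty":0.0106,"spin":0,"tz":-0.031},{"hand":0,"tx":-0.0244,"ty":0.035,"spin":0,"tz":-0.0225},{"hand":0,"tx":-0.0245,"ty":0.0365,"spin":0,"tz":-0.0225}]'
python3 -m creep '[{"hand":0,"tx":0,"ty":0,"spin":0,"tz":0},{"hand":0,"tx":0,"ty":0,"spin":0,"tz":0}]'
python3 -c "
from h import *
d=[615,192,251]
print(go(d)); cap('wrist','w7.png')
c=load('wrist')
# ball search: dark blob near expected
g=c['color'].mean(2)
for th in (0,-.095):
  for s in(1,-1): print(proj(c,[624.5,231.8+s*139*np.cos(th),190+s*139*np.sin(th)]))
"
```

```text
time: 19.18
tool_pos: [564.8, 192.3, 251.5]
tcp_rot: [-3.133, 0.437, -3.137]
contact_force: [0.7, -0.2, -1.2]
grip_width: 11.9
finger_force: 30.0
time: 19.42
tool_pos: [563.8, 191.5, 249.2]
tcp_rot: [-3.133, 0.435, -3.135]
contact_force: [-0.6, 0.3, -2.1]
grip_width: 12.1
finger_force: 30.0
[-0.0471  0.0004  0.0199]
[508.76783129 246.18409201]
[122.96918199 243.01812984]
[498.25217309 232.44339802]
[117.99472228 257.7121927 ]
```

```bash
python3 -m creep '[{"hand":0,"tx":-0.0235,"ty":0,"spin":0,"tz":0.010},{"hand":0,"tx":-0.0236,"ty":0,"spin":0,"tz":0.010},{"hand":0,"tx":-0.006,"ty":0,"spin":0,"tz":0.0028},{"hand":0,"tx":-0.004,"ty":0,"spin":0,"tz":0.0019},{"hand":0,"tx":0,"ty":0,"spin":0,"tz":0}]'
python3 -m creep '[{"hand":0,"tx":0,"ty":0,"spin":0,"tz":0}]'
python3 -c "
from h import *
print(go([626,192,229]))"
```

```text
time: 20.1
tool_pos: [626.5, 191.7, 252.1]
tcp_rot: [-3.133, 0.437, -3.136]
contact_force: [0.3, 0.4, -1.0]
grip_width: 11.7
finger_force: 30.0
time: 20.23
tool_pos: [626.5, 192.1, 252.6]
tcp_rot: [-3.134, 0.438, -3.136]
contact_force: [1.0, 0.5, -1.6]
grip_width: 11.8
finger_force: 30.0
[0.0105 0.0001 0.0212]
```

```bash
python3 -m creep '[{"hand":0,"tx":0.005,"ty":0,"spin":0,"tz":0.0105},{"hand":0,"tx":0.005,"ty":0,"spin":0,"tz":0.0105},{"hand":0,"tx":0,"ty":0,"spin":0,"tz":0},{"hand":0,"tx":0.0021,"ty":0,"spin":0,"tz":0.0047},{"hand":0,"tx":0.0021,"ty":0,"spin":0,"tz":0.0047}]'
python3 -m creep '[{"hand":0,"tx":0,"ty":0,"spin":0,"tz":0},{"hand":0,"tx":0,"ty":0,"spin":0,"tz":0}]'
python3 -m creep '[{"hand":0,"tx":0,"ty":0,"spin":0,"tz":0}]'
python3 tilt.py
```

```text
time: 20.85
tool_pos: [627.5, 191.6, 219.6]
tcp_rot: [-3.133, 0.44, -3.136]
contact_force: [-1.9, -3.0, 3.4]
grip_width: 11.9
finger_force: 30.0
time: 21.1
tool_pos: [627.4, 191.7, 219.4]
tcp_rot: [-3.134, 0.439, -3.136]
contact_force: [0.3, -1.9, 1.4]
grip_width: 11.5
finger_force: 30.0
time: 21.22
tool_pos: [627.3, 191.8, 219.4]
tcp_rot: [-3.134, 0.439, -3.136]
contact_force: [0.1, -0.9, 1.5]
grip_width: 12.0
finger_force: 30.0
1 [(28.0, 0.07), (29.0, 0.08), (30.0, 0.06), (31.0, 0.09), (33.0, 0.05), (35.0, 0.1)]
-1 [(31.0, -0.34), (31.0, -0.33), (31.0, -0.35), (31.0, -0.27), (31.0, -0.32), (32.0, -0.31)]
```

```bash
python3 -m creep '[{"hand":0.45,"tx":0,"ty":0,"spin":0,"tz":0},{"hand":0.45,"tx":0,"ty":0,"spin":0,"tz":0},{"hand":0.45,"tx":0,"ty":0,"spin":0,"tz":0},{"hand":0.45,"tx":0,"ty":0,"spin":0,"tz":-0.02},{"hand":0.45,"tx":0,"ty":0,"spin":0,"tz":-0.04}]'
python3 -m creep '[{"hand":0.45,"tx":0.01,"ty":0.01,"spin":0,"tz":-0.02},{"hand":0.45,"tx":0.025,"ty":0.01,"spin":0,"tz":-0.005},{"hand":0.7,"tx":0,"ty":0.01,"spin":0,"tz":0},{"hand":0.7,"tx":0,"ty":0.01,"spin":0,"tz":0},{"hand":0.7,"tx":0,"ty":0,"spin":0,"tz":0}]'
cat > wt.py <<'E'
from h import *
from scipy.optimize import minimize
def ends(c):
    G=cv2.GaussianBlur(c['color'].astype(np.float32).mean(2),(0,0),1)
    out=[]
    for s in(1,-1):
        best=[]
        for th in np.arange(-.25,.2501,.005):
            X=np.array([624.5,231.8+s*139.3*np.cos(th),190+s*139.3*np.sin(th)])
            u,v=proj(c,X); r=abs(proj(c,X+[0,10,0])[0]-u)
            yy,xx=np.mgrid[0:384,0:512]; d=np.hypot(xx-u,yy-v)
            i=d<r*.9; o=(d>r*1.15)&(d<r*1.6)
            if i.sum()<20: continue
            best.append((round(float(G[i].mean()-.5*G[o].mean()),1),round(th,3),round(u),round(v)))
        out.append(sorted(best)[:4])
    return out
if __name__=='__main__':
    c=cap('wrist')
    for e in ends(c): print(e)
    print(get_obs()['tool_pos'])
E
python3 wt.py; python3 tilt.py
```

```text
time: 21.95
tool_pos: [600.7, 192.0, 273.4]
tcp_rot: [-3.133, 0.436, -3.136]
contact_force: [0.6, 0.1, 0.5]
grip_width: 41.3
finger_force: 0.0
time: 22.58
tool_pos: [559.8, 233.0, 280.8]
tcp_rot: [-3.134, 0.438, -3.135]
contact_force: [0.8, 0.5, -0.5]
grip_width: 63.2
finger_force: 0.0
[(6.3, np.float64(0.015), 433, 220), (6.5, np.float64(0.02), 434, 220), (6.9, np.float64(0.025), 434, 221), (7.7, np.float64(0.01), 433, 219)]
[(4.9, np.float64(-0.025), 82, 218), (5.0, np.float64(-0.02), 83, 218), (5.0, np.float64(-0.015), 83, 217), (5.9, np.float64(-0.01), 83, 216)]
[559.71505393 232.51759772 280.63158806]
1 [(27.0, 0.03), (28.0, 0.02), (29.0, 0.04), (30.0, 0.01), (32.0, 0.05), (36.0, 0.0)]
-1 [(26.0, -0.26), (26.0, -0.27), (27.0, -0.28), (27.0, -0.25), (28.0, -0.29), (28.0, -0.24)]
```

```bash
python3 -c "
from h import *
a=[601.5,191.8,275.4];b=[627,191.8,221]
print(go(a),go(b,a))"
```

```text
[-0.0355 -0.0402  0.0227] [-0.      0.0003  0.0601]
```

```bash
python3 -m creep '[{"hand":0.5,"tx":-0.0035,"ty":-0.02,"spin":0,"tz":0},{"hand":0.5,"tx":-0.032,"ty":-0.0202,"spin":0,"tz":0.0227},{"hand":0.5,"tx":0,"ty":0,"spin":0,"tz":0.03},{"hand":0.5,"tx":0,"ty":0,"spin":0,"tz":0.03},{"hand":0.5,"tx":0,"ty":0,"spin":0,"tz":0}]'
python3 -m creep '[{"hand":0,"tx":0,"ty":0,"spin":0,"tz":0},{"hand":0,"tx":0,"ty":0,"spin":0,"tz":0},{"hand":0,"tx":0,"ty":0,"spin":0,"tz":0},{"hand":0,"tx":0,"ty":0,"spin":0,"tz":0}]'
python3 tilt.py
```

```text
time: 23.35
tool_pos: [626.1, 190.6, 218.5]
tcp_rot: [-3.132, 0.433, -3.136]
contact_force: [-0.1, -0.4, 1.1]
grip_width: 46.0
finger_force: 0.0
time: 23.85
tool_pos: [626.7, 191.8, 222.1]
tcp_rot: [-3.134, 0.439, -3.136]
contact_force: [-0.3, -1.8, 0.4]
grip_width: 12.2
finger_force: 30.0
1 [(27.0, 0.03), (27.0, 0.02), (28.0, 0.04), (30.0, 0.01), (31.0, 0.05), (36.0, 0.06)]
-1 [(32.0, -0.35), (33.0, -0.34), (33.0, -0.33), (34.0, -0.31), (34.0, -0.29), (35.0, -0.32)]
```

```bash
python3 -m creep '[{"hand":0,"tx":0.0004,"ty":-0.007,"spin":0,"tz":0.0008},{"hand":0,"tx":0.0005,"ty":-0.007,"spin":0,"tz":0.001},{"hand":0,"tx":0.0006,"ty":-0.007,"spin":0,"tz":0.0013},{"hand":0,"tx":0.0007,"ty":-0.007,"spin":0,"tz":0.0015},{"hand":0,"tx":0.0008,"ty":-0.007,"spin":0,"tz":0.0017}]'
python3 -m creep '[{"hand":0,"tx":0,"ty":0,"spin":0,"tz":0},{"hand":0,"tx":0,"ty":0,"spin":0,"tz":0}]'
python3 tilt.py
```

```text
time: 24.58
tool_pos: [626.7, 156.0, 214.5]
tcp_rot: [-3.134, 0.438, -3.136]
contact_force: [0.3, 1.1, 0.6]
grip_width: 11.7
finger_force: 30.0
time: 24.82
tool_pos: [626.7, 156.2, 214.6]
tcp_rot: [-3.133, 0.438, -3.136]
contact_force: [0.4, -1.2, -0.1]
grip_width: 11.7
finger_force: 30.0
1 [(29.0, 0.12), (29.0, 0.11), (30.0, 0.13), (31.0, 0.1), (33.0, 0.14), (35.0, 0.09)]
-1 [(28.0, -0.35), (29.0, -0.34), (30.0, -0.33), (31.0, -0.23), (31.0, -0.32), (31.0, -0.24)]
```

```bash
python3 -m creep '[{"hand":0.45,"tx":0,"ty":0,"spin":0,"tz":0},{"hand":0.45,"tx":0,"ty":0,"spin":0,"tz":0},{"hand":0.45,"tx":0,"ty":0,"spin":0,"tz":0},{"hand":0.45,"tx":0,"ty":0,"spin":0,"tz":-0.02},{"hand":0.45,"tx":0,"ty":0,"spin":0,"tz":-0.04}]'
python3 -m creep '[{"hand":0.6,"tx":0.01,"ty":0.0,"spin":0,"tz":-0.04},{"hand":0.7,"tx":0.04,"ty":0.02,"spin":0,"tz":-0.02},{"hand":0.7,"tx":0.04,"ty":0.025,"spin":0,"tz":0},{"hand":0.7,"tx":0.04,"ty":0.025,"spin":0,"tz":0},{"hand":0.7,"tx":0,"ty":0,"spin":0,"tz":0}]'
python3 tilt.py
python3 -c "
from h import *
a=[478,225.7,205];b=[516,225.7,123]
print(go(a),go(b,a))"
```

```text
time: 25.55
tool_pos: [600.2, 156.8, 269.0]
tcp_rot: [-3.133, 0.436, -3.136]
contact_force: [0.3, 0.1, 0.9]
grip_width: 41.3
finger_force: 0.0
time: 26.18
tool_pos: [455.0, 227.7, 267.8]
tcp_rot: [-3.133, 0.437, -3.132]
contact_force: [-0.0, -0.1, 0.5]
grip_width: 64.3
finger_force: 0.0
1 [(26.0, 0.13), (27.0, 0.14), (28.0, 0.12), (30.0, 0.15), (33.0, 0.11), (35.0, 0.16)]
-1 [(56.0, 0.15), (57.0, 0.16), (58.0, 0.14), (58.0, 0.17), (60.0, 0.13), (60.0, 0.18)]
[ 0.0093 -0.001   0.0666] [0.0006 0.0004 0.0904]
```

```bash
python3 -m creep '[{"hand":0.7,"tx":0.005,"ty":-0.001,"spin":0,"tz":0.033},{"hand":0.7,"tx":0.0045,"ty":0,"spin":0,"tz":0.034},{"hand":0.7,"tx":0,"ty":0,"spin":0,"tz":0.045},{"hand":0.7,"tx":0,"ty":0,"spin":0,"tz":0.045},{"hand":0.7,"tx":0,"ty":0,"spin":0,"tz":0}]'
python3 -c "
from h import *
c=cap('wrist','w8.png');g=c['color'].mean(2)
print(get_obs()['tool_pos'])
for col in(248,254,260,266,272): print(col,g[170:226:2,col].astype(int))
print('row215',g[215,230:290:2].astype(int)); print('row205',g[205,230:290:2].astype(int))
"
```

```text
time: 26.9
tool_pos: [516.4, 223.1, 119.1]
tcp_rot: [-3.131, 0.434, -3.137]
contact_force: [-0.3, -0.1, -0.3]
grip_width: 64.4
finger_force: 0.0
[516.59307838 223.68454791 121.12225537]
248 [181 173 165 165 163 166 168 173 174 172 172 176 174 173 168 163 163 164
 164 158 147 132 113  98  75  88  93 107]
254 [152 152 152 154 148 164 173 160 164 204 215 214 226 185  68  61  62  61
  61  61  61  61  61  58  58  57  57  57]
260 [171 171 172 172 160 219 229 182 172 222 224 220 220 101  63  62  61  62
  61  62  61  61  60  59  60  61  59  58]
266 [170 170 171 172 171 185 228 217 171 209 221 218 217 204  63  62  61  61
  61  61  61  59  59  60  57  60  60  58]
272 [171 171 172 172 172 156 218 222 174 175 222 223 219 211 206 123  78  64
  60  61  60  61  58  60  57  58  58  56]
row215 [173 173 171 172 170 169 168 168 140 104 106  58  59  59  59  60  59  61
  61  61  60  59 142 160 158 159 158 157 157 155]
row205 [151 149 150 150 151 150 151 150 150 165 126  60  60  62  61  64  61  63
  60  63  62  59 146 148 150 148 147 146 147 148]
```

```bash
python3 -c "
from h import *
c=load('wrist')
x=atz(c,262.5,197,80); print(x,go([x[0]+13.3,x[1],100]))"
```

```text
[512.98449103 224.5581964   80.        ] [0.0001 0.001  0.0232]
```

```bash
python3 -m creep '[{"hand":0.7,"tx":0,"ty":0.001,"spin":0,"tz":0.022},{"hand":0,"tx":0,"ty":0,"spin":0,"tz":0},{"hand":0,"tx":0,"ty":0,"spin":0,"tz":0},{"hand":0,"tx":0,"ty":0,"spin":0,"tz":0},{"hand":0,"tx":0,"ty":0,"spin":0,"tz":0}]'
python3 -m creep '[{"hand":0,"tx":0,"ty":0,"spin":0,"tz":0},{"hand":0,"tx":0,"ty":0,"spin":0,"tz":0},{"hand":0,"tx":0,"ty":0,"spin":0,"tz":0}]'
python3 -c "
from h import *
o=get_obs()['tool_pos'];zo=71-o[2];xo=525-o[0];print(o)
Z=201.5+25-zo;X=624.5-xo
a=[525,250,190];b=[565,313,Z];d=[X-10,313,Z];e=[X,313,Z]
print(b,e,go(a),go(b,a),go(d,b),go(e,d))"
```

```text
time: 27.58
tool_pos: [525.3, 225.7, 102.4]
tcp_rot: [-3.134, 0.439, -3.136]
contact_force: [0.5, -0.6, -0.2]
grip_width: 28.9
finger_force: 0.0
time: 27.95
tool_pos: [525.3, 225.6, 101.7]
tcp_rot: [-3.134, 0.439, -3.136]
contact_force: [-0.1, -0.0, 1.9]
grip_width: 11.8
finger_force: 30.0
[525.338358   225.62880872 101.66045551]
[565, 313, np.float64(257.160455511972)] [np.float64(624.8383579981078), 313, np.float64(257.160455511972)] [-0.0373  0.0238 -0.0803] [-0.0651  0.0624 -0.0442] [-0.0451 -0.0001  0.0212] [-0.0091 -0.      0.0042]
```

```bash
python3 -m creep '[{"hand":0,"tx":-0.009,"ty":0,"spin":0,"tz":-0.02},{"hand":0,"tx":-0.013,"ty":0.01,"spin":0,"tz":-0.03},{"hand":0,"tx":-0.0153,"ty":0.0138,"spin":0,"tz":-0.0303},{"hand":0,"tx":-0.0325,"ty":0.0312,"spin":0,"tz":-0.0221},{"hand":0,"tx":-0.0326,"ty":0.0312,"spin":0,"tz":-0.0221}]'
python3 -m creep '[{"hand":0,"tx":0,"ty":0,"spin":0,"tz":0},{"hand":0,"tx":-0.0225,"ty":0,"spin":0,"tz":0.0106},{"hand":0,"tx":-0.0226,"ty":0,"spin":0,"tz":0.0106},{"hand":0,"tx":-0.006,"ty":0,"spin":0,"tz":0.0028},{"hand":0,"tx":-0.0035,"ty":0,"spin":0,"tz":0.0016}]'
python3 -m creep '[{"hand":0,"tx":0,"ty":0,"spin":0,"tz":0},{"hand":0,"tx":0,"ty":0,"spin":0,"tz":0}]'
```

```text
time: 28.58
tool_pos: [564.9, 313.6, 258.0]
tcp_rot: [-3.133, 0.437, -3.136]
contact_force: [-0.1, 0.3, -0.9]
grip_width: 12.0
finger_force: 30.0
time: 29.2
tool_pos: [624.5, 312.4, 255.6]
tcp_rot: [-3.132, 0.436, -3.136]
contact_force: [-0.5, 0.6, -1.2]
grip_width: 11.9
finger_force: 30.0
time: 29.45
tool_pos: [624.6, 313.2, 257.1]
tcp_rot: [-3.134, 0.438, -3.135]
contact_force: [0.3, 0.2, -1.0]
grip_width: 11.4
finger_force: 30.0
```

```bash
python3 -m creep '[{"hand":0,"tx":0.0055,"ty":0,"spin":0,"tz":0.0115},{"hand":0,"tx":0.0052,"ty":0,"spin":0,"tz":0.0115},{"hand":0,"tx":0,"ty":0,"spin":0,"tz":0},{"hand":0,"tx":0.0023,"ty":0,"spin":0,"tz":0.005},{"hand":0,"tx":0.0024,"ty":0,"spin":0,"tz":0.005}]'
python3 -m creep '[{"hand":0,"tx":0,"ty":0,"spin":0,"tz":0},{"hand":0,"tx":0,"ty":0,"spin":0,"tz":0},{"hand":0,"tx":0,"ty":0,"spin":0,"tz":0}]'
python3 tilt.py
```

```text
time: 30.08
tool_pos: [625.4, 313.2, 220.8]
tcp_rot: [-3.134, 0.439, -3.136]
contact_force: [-1.1, 0.6, 1.1]
grip_width: 11.6
finger_force: 30.0
time: 30.45
tool_pos: [625.1, 312.7, 220.8]
tcp_rot: [-3.133, 0.438, -3.136]
contact_force: [-1.7, -0.3, -0.3]
grip_width: 11.8
finger_force: 30.0
1 [(28.0, -0.01), (28.0, -0.02), (29.0, 0.0), (30.0, -0.03), (33.0, 0.01), (35.0, -0.04)]
-1 [(62.0, -0.01), (63.0, -0.02), (63.0, 0.0), (65.0, -0.03), (66.0, 0.01), (67.0, -0.04)]
```

```bash
python3 -m creep '[{"hand":0.4,"tx":0,"ty":0,"spin":0,"tz":0},{"hand":0.4,"tx":0,"ty":0,"spin":0,"tz":0},{"hand":0.4,"tx":0,"ty":0,"spin":0,"tz":0},{"hand":0.4,"tx":0,"ty":0,"spin":0,"tz":-0.02},{"hand":0.4,"tx":0,"ty":0,"spin":0,"tz":-0.04}]'
python3 -m creep '[{"hand":0.4,"tx":0.01,"ty":-0.02,"spin":0,"tz":-0.02},{"hand":0.4,"tx":0.025,"ty":-0.03,"spin":0,"tz":-0.005},{"hand":0.7,"tx":0,"ty":-0.03,"spin":0,"tz":0},{"hand":0.7,"tx":0,"ty":0,"spin":0,"tz":0},{"hand":0.7,"tx":0,"ty":0,"spin":0,"tz":0}]'
python3 wt.py; python3 tilt.py
python3 -c "
from h import *
s=load('scene');w=load('wrist')['color']
im=np.zeros((600,800,3),np.uint8);im[:,:450]=cv2.resize(s['color'][175:275,175:250],(450,600),interpolation=cv2.INTER_CUBIC)
im[:263,450:]=cv2.resize(w,(350,263))
cv2.imwrite('pics/f.png',im[:,:,::-1])"
```

```text
time: 31.18
tool_pos: [599.0, 312.8, 274.9]
tcp_rot: [-3.132, 0.436, -3.136]
contact_force: [0.8, 0.1, 0.6]
grip_width: 36.5
finger_force: 0.0
time: 31.8
tool_pos: [557.9, 233.6, 284.5]
tcp_rot: [-3.135, 0.44, -3.136]
contact_force: [0.0, -0.4, 0.1]
grip_width: 61.6
finger_force: 0.0
[(6.9, np.float64(0.25), 441, 249), (7.1, np.float64(0.245), 441, 248), (7.2, np.float64(-0.03), 427, 212), (8.0, np.float64(0.24), 440, 248)]
[(2.2, np.float64(-0.035), 84, 218), (2.4, np.float64(-0.05), 83, 220), (2.4, np.float64(-0.04), 83, 218), (3.1, np.float64(-0.045), 83, 219)]
[557.90918859 233.8734214  284.14531965]
1 [(27.0, -0.04), (28.0, -0.05), (29.0, -0.06), (29.0, -0.03), (31.0, -0.07), (32.0, -0.02)]
-1 [(25.0, -0.28), (25.0, -0.29), (26.0, -0.27), (26.0, -0.3), (27.0, -0.31), (27.0, -0.26)]
```

View pics/f.png

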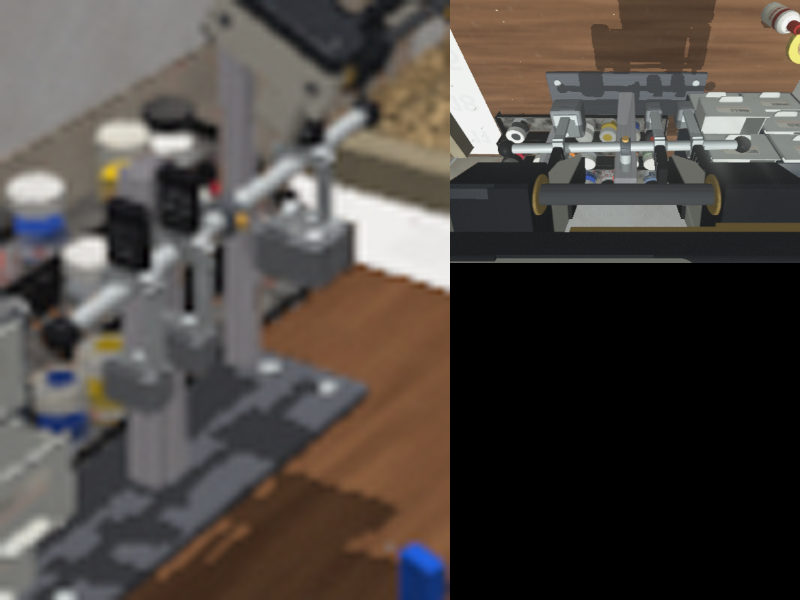

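Final-check picture: all three hangers ride on the bar, large one at the right (wrist inset 565,120) and the two small ones left. The bar sits about 0.04 rad left-down, so I'll shift the large hanger outward about 13 mm.

```bash
python3 -c "
from h import *
a=[601.5,156.2,279.5];b=[627,156.2,225]
print(go(a),go(b,a))"
```

```text
[-0.0374 -0.0778  0.0226] [0.     0.0003 0.0602]
```

```bash
python3 -m creep '[{"hand":0.5,"tx":-0.003,"ty":-0.038,"spin":0,"tz":0},{"hand":0.5,"tx":-0.0344,"ty":-0.0398,"spin":0,"tz":0.0226},{"hand":0.5,"tx":0,"ty":0,"spin":0,"tz":0.03},{"hand":0.5,"tx":0,"ty":0,"spin":0,"tz":0.03},{"hand":0.5,"tx":0,"ty":0,"spin":0,"tz":0}]'
python3 -m creep '[{"hand":0,"tx":0,"ty":0,"spin":0,"tz":0},{"hand":0,"tx":0,"ty":0,"spin":0,"tz":0},{"hand":0,"tx":0,"ty":0,"spin":0,"tz":0},{"hand":0,"tx":0,"ty":0,"spin":0,"tz":0},{"hand":0,"tx":0.0003,"ty":-0.004,"spin":0,"tz":0.0006}]'
python3 -m creep '[{"hand":0,"tx":0.0004,"ty":-0.005,"spin":0,"tz":0.0008},{"hand":0,"tx":0.0004,"ty":-0.004,"spin":0,"tz":0.0009},{"hand":0,"tx":0,"ty":0,"spin":0,"tz":0},{"hand":0,"tx":0,"ty":0,"spin":0,"tz":0}]'
python3 -m creep '[{"hand":0.4,"tx":0,"ty":0,"spin":0,"tz":0},{"hand":0.4,"tx":0,"ty":0,"spin":0,"tz":0},{"hand":0.4,"tx":0,"ty":0,"spin":0,"tz":0},{"hand":0.4,"tx":0,"ty":0,"spin":0,"tz":-0.02},{"hand":0.4,"tx":0,"ty":0,"spin":0,"tz":-0.04}]'
python3 -m creep '[{"hand":0.4,"tx":0.01,"ty":0,"spin":0,"tz":-0.04},{"hand":0.5,"tx":0.04,"ty":0.03,"spin":0,"tz":-0.01},{"hand":0.5,"tx":0.05,"ty":0.03,"spin":0,"tz":0},{"hand":0.5,"tx":0.05,"ty":0.02,"spin":0,"tz":0},{"hand":0.5,"tx":0,"ty":0,"spin":0,"tz":0}]'
python3 - <<'E'
from h import *
import os
s=cap('scene');t=cap('top'); w=cap('wrist','w9.png')
def meas(c,x,y0,z0,L):
    G=cv2.resize(c['color'].astype(np.float32).mean(2),None,fx=8,fy=8,interpolation=cv2.INTER_CUBIC)
    H,W=G.shape; r=[]
    for sd in(1,-1):
        X0=np.array([x,y0+sd*L,z0]); p0=proj(c,X0); rad=np.linalg.norm(proj(c,X0+[0,0,9])-p0)*8
        k=[]; ths=np.arange(-.12,.1201,.0025)
        for th in ths:
            u,v=proj(c,[x,y0+sd*L*np.cos(th),z0+sd*L*np.sin(th)]); M=np.zeros((H,W),np.uint8)
            a,b=int(u*8+3.5),int(v*8+3.5); rr=int(rad)
            P=G[max(b-rr,0):b+rr+1,max(a-rr,0):a+rr+1]; k.append(P.mean() if P.size else 999)
        k=np.array(k); i=k.argmin(); lo=k<k[i]+6; r.append((round(float(k[i]),1),round(float(ths[lo].mean()),4)))
    return r
print('scene',meas(s,620.5,230.4,190.6,139)); 
print('wrist',meas(w,624.5,231.8,190,139.3),get_obs()['tool_pos'])
E
```

```text
time: 32.58
tool_pos: [626.2, 155.2, 222.1]
tcp_rot: [-3.133, 0.433, -3.135]
contact_force: [-0.1, -0.1, 0.4]
grip_width: 46.1
finger_force: 0.0
time: 33.2
tool_pos: [626.9, 151.4, 224.8]
tcp_rot: [-3.134, 0.439, -3.135]
contact_force: [0.7, 0.8, 0.1]
grip_width: 12.2
finger_force: 30.0
time: 33.7
tool_pos: [626.9, 141.6, 222.5]
tcp_rot: [-3.133, 0.438, -3.136]
contact_force: [0.6, -2.0, 0.1]
grip_width: 11.9
finger_force: 30.0
time: 34.33
tool_pos: [600.4, 142.3, 276.9]
tcp_rot: [-3.133, 0.435, -3.136]
contact_force: [0.1, -0.1, -0.3]
grip_width: 36.7
finger_force: 0.0
time: 34.95
tool_pos: [440.5, 222.7, 257.5]
tcp_rot: [-3.133, 0.436, -3.132]
contact_force: [0.8, 0.3, 0.5]
grip_width: 45.8
finger_force: 0.0
scene [(39.0, -0.0037), (67.7, -0.0162)]
wrist [(48.9, -0.0462), (50.2, 0.0)] [445.14417782 222.07780984 259.70993016]
```

```bash
cat > m.py <<'E'
from h import *
from scipy.ndimage import center_of_mass
def track(img,c,sd,x=620.5,y0=230.4,z0=190.6,L=139,hw=7):
    # darkness centroid around ball, projected on the tilt arc
    g=img.astype(np.float32).mean(2); G=cv2.resize(g,None,fx=8,fy=8,interpolation=cv2.INTER_CUBIC)
    P=lambda th:proj(c,[x,y0+sd*L*np.cos(th),z0+sd*L*np.sin(th)])
    ths=np.arange(-.1,.1001,.002); sc=[]
    yy,xx=np.mgrid[0:G.shape[0],0:G.shape[1]]
    for th in ths:
        u,v=P(th)*8+3.5; a,b=int(u),int(v)
        p=G[b-50:b+51,a-50:a+51]; d=np.hypot(*np.mgrid[a-50-u:a+50.5-u,b-50-v:b+50.5-v]).T if 0 else np.hypot(np.arange(a-50,a+51)[None,:]-u,np.arange(b-50,b+51)[:,None]-v)
        sc.append(p[d<20].mean()-p[(d>26)&(d<34)].mean())
    sc=np.array(sc); i=int(np.clip(sc.argmin(),6,len(ths)-7)); q=np.polyfit(ths[i-6:i+7],sc[i-6:i+7],2)
    return round(-q[1]/2/q[0],4),round(float(sc.min()),1)
if __name__=='__main__':
    s=cap('scene')
    ini=cv2.resize(cv2.imread('pics/a.png')[:,:,::-1],(512,384),interpolation=cv2.INTER_AREA)
    A=[track(ini,s,k) for k in(1,-1)];B=[track(s['color'],s,k) for k in(1,-1)]
    print('level ref',A,'now',B,'tilt L,R',round(B[0][0]-A[0][0],4),round(B[1][0]-A[1][0],4),get_obs()['time'])
E
python3 m.py
```

```text
level ref [(np.float64(-0.0064), -44.7), (np.float64(-0.011), -38.8)] now [(np.float64(0.0017), -47.1), (np.float64(-0.0025), -43.5)] tilt L,R 0.0081 0.0085 35.15
```

```bash
python3 -m creep '[{"hand":0.5,"tx":0,"ty":0,"spin":0,"tz":0},{"hand":0.5,"tx":0,"ty":0,"spin":0,"tz":0},{"hand":0.5,"tx":0,"ty":0,"spin":0,"tz":0},{"hand":0.5,"tx":0,"ty":0,"spin":0,"tz":0}]'
python3 m.py && python3 -c "
from h import *
print(close_job())"
```

```text
time: 35.65
tool_pos: [444.3, 221.7, 257.9]
tcp_rot: [-3.134, 0.438, -3.136]
contact_force: [-0.2, 0.2, -0.0]
grip_width: 45.7
finger_force: 0.0
level ref [(np.float64(-0.0064), -44.7), (np.float64(-0.011), -38.8)] now [(np.float64(0.0016), -47.6), (np.float64(-0.0025), -43.4)] tilt L,R 0.008 0.0085 35.7
the job is handed in; nothing more can be done
None
```

All three hangers are on the bar in the order asked (small on the left, large on the right, other small on the left); the bar rests at about 0.5° by the scene camera, the largest measured tilt was about 0.14 rad (stops at 0.35), and I handed the job in at 35.7 s.

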